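Level a hinged setting plate with a wedge

TASK

The hinged steel plate slopes down to its free edge. Lay the spirit level on the plate, lengthways from the hinge to the free edge, and let go; then push the tall wedge, thin end first, in under the free edge until the level's bubble stands between its two lines, and leave the wedge there, flat on the table, holding the plate up. Leave the slim wedge, the roll of tape and the ball valve where they lie.

Things in the scene. Friction and masses are not known exactly. Their poses are not given: they have to be found in the camera images.
- plate_foot: dark steel foot, 52 x 150 mm, screwed to the table, that carries the hinge of the setting plate. Its origin lies straight below the middle of the hinge axis, 30 mm under that axis; the foot stands 0 to 5 mm higher from one start to another (origin z 0 to 5 mm), so the wedge has to go in a different distance each time. Its x axis is level and points from the free edge of the plate to the hinge, away from the robot: the wedge is pushed along it. Fixed
- setting_plate (a joint): tilt of the steel setting plate about its hinge, rad: 0 is level, negative is free edge low (it starts at its stop, -0.07), positive is free edge too high. The plate is 158 mm long (hinge to free edge), 122 mm wide, 8 mm thick, about 1 kg, hinged at its far edge and falls back if not held up; pushing the wedge under takes about 5 to 15 N, and the wedge stays by friction when released
- plate_top (a point): middle of the plate's upper face, 75 mm from the hinge axis; x axis along the plate toward the hinge, z out of the upper face. It moves with the plate; with the plate level it is 34 mm above the plate_foot origin
- plate_edge (a point): underside of the round bar (12 mm thick, 116 mm long, along the edge) under the plate's free edge, middle of the edge, 145 mm from the hinge axis; the wedge lifts the plate here. At the start it is about 6 to 11 mm above the table, with the plate level 16 to 21 mm (16 mm above the plate_foot origin); open space behind it for at least 100 mm
- level: spirit level: aluminium bar with black ends, 150 mm long (x), 26 mm wide (y), 40 mm high (the bar itself 30 mm, raised ends), about 0.3 kg, with a green vial along the middle of the top. Origin: centre of its underside, z up
- level_bubble (a joint): place of the white bubble (20 mm long) in the level's vial, m, along the level's own x axis; 0 is centred between the two black lines. It runs to the higher end, 5 mm for each degree of tilt, and settles in about 1.5 s; entirely between the lines means within 3 mm of 0
- wedge_tall: the tall aluminium wedge, 140 mm long (x), 36 mm wide (y): thin end at +x (70 mm from the origin) 3 mm thick, thick end at -x 31 mm thick, so it rises 1 mm in 5 mm. Upon the thick end stands a grip lug 26 mm long (centre at x = -55 mm), 36 mm wide like the wedge, its top 62 mm above the underside; take the lug across its width from above. Origin: centre of its underside, z up. About 0.3 kg
- wedge_slim: the slim aluminium wedge, of the same length, width and lug, but only 15 mm thick at the thick end and 46 mm high over the lug; too thin to level the plate. Same axes and origin
- thread_tape: white roll of tape, 54 mm across, 15 mm high; to be left alone
- ball_valve: brass ball valve with red lever, 92 mm long, 42 mm high; to be left alone

How it is judged (in metres and radians):
On the way:
1. the level lies on the sloping plate, lengthways, released, with the bubble off centre and the wedge not yet under the plate (x of level in the frame of plate_top between -0.045 and 0.045 m and y of level in the frame of plate_top between -0.045 and 0.045 m and z of level in the frame of plate_top below 0.004 m and angle between the x axis of level and the x axis of plate_top, either way round below 0.2 rad and contact force between the fingers and level below 0.1 N and value of joint setting_plate below -0.05 rad), for 0.3 s.
At the end, for the whole second after the job is handed in: the level rests upright on the plate, lengthways within about 11 degrees and within 45 mm of the plate's middle each way, with its bubble within 3 mm of the centre; the tall wedge lies flat on the table and carries the plate; everything is at rest and released (value of joint level_bubble between -0.003 and 0.003 m and x of level in the frame of plate_top between -0.045 and 0.045 m and y of level in the frame of plate_top between -0.045 and 0.045 m and z of level in the frame of plate_top below 0.004 m and angle between the x axis of level and the x axis of plate_top, either way round below 0.2 rad and angle between level's own z axis and vertical below 0.06 rad and contact force between wedge_tall and setting_plate above 0.5 N and angle between wedge_tall's own z axis and vertical below 0.05 rad and height (world z) of wedge_tall below 0.005 m and linear speed of each of wedge_tall, level below 0.01 m/s); the robot touches nothing.
It fails at once if the slim wedge is moved more than 30 mm (distance of wedge_slim from where it was at the start of the episode above 0.03 m).
It fails at once if the roll of tape or the ball valve is moved more than 30 mm (distance of any of thread_tape, ball_valve from where it was at the start of the episode above 0.03 m).
It also fails if it takes over 64 s, if anything falls off the work surface, if the arm or the gripper's body presses on something with over 40 N, if the wrist force passes 120 N, or if a joint passes its speed limit or range.

ROBOT

A 6-joint arm with a two-finger parallel gripper is mounted at the origin on a cart in front of the work surface, level with it; the furniture and walls round the work are solid. World frame = base frame: x ahead of the robot, y to its left, z up, the work surface at z = 0. Lengths are in m, angles in degrees, forces in N, time in s.
With the tool pointing down it reaches from about 0.3 to 0.875 m from the base axis. Payload 6.4 kg.
Tool frame: the origin (TCP) lies midway between the tips of the shut fingers; the grasp point (between the pads) lies ctrl.hold_point_z behind it (ctrl.hold_point_z is the distance from the TCP to the grasp point, in m); z points along the fingers, y is the line along which they close (so a half turn about z gives the same grasp; the last joint's range is limited). The gripper opens to 85 mm and grips with 20 to 120 N. Pads are 22 mm wide; open, the fingers measure 114 mm over their backs; the gripper's body (76 mm by 85 mm) begins 54 mm behind the grasp point. The pads swing forward as they close: fully open they stand 13 mm farther back than shut.
Start: joints at [57.737, 10.359, 92.074, -0, 77.567, -11.82], TCP at [0.201, 0.539, 0.231] pointing down, gripper open.
Joint ranges: [-171.53, 171.53], [-51.25, 118.39], [17.06, 147.69], [-65.23, 245.23], [0, 150.52], [-178.68, 178.68]. Speed limits (degrees/s): [147.25, 147.25, 172.46, 180, 180, 180].

INTERFACE

Orientations are given as [roll, pitch, yaw] about the fixed x, y, z axes, in that order (R = Rz(yaw) Ry(pitch) Rx(roll)).
In Python, from workcell import ctrl gives the robot as it stands.
- The arm moves only by the shell command python3 -m pendant 'ROWS' [OPENING] [FORCE]. ROWS is JSON, a list that holds one entry, the list of rows, each a list of 4 numbers: the shift along the tool's x, y, z in cm, then the turn about the tool's z in degrees. In form: [[[dx, dy, dz, spin], ...]]. A call has 1 to 8 rows; each row is the pose to reach, as a shift and turn from the pose commanded when the call began, along the tool's axes at that moment; what a row does not reach only later rows make up. A row lasts 1/12 s, in which the tool goes at most 41.7 mm and 7.16 degrees, less where a joint would pass 70% of its speed; a pose out of reach is approached as far as the arm can. A call with a gripper value outside its range is refused whole. OPENING is the closure, from -1 (fully open) to 1 (shut), so that 0 is half open, set as the call begins (- or left out, the last holds). The fingers move at their own pace and stop on an object; FORCE is the grip in N (left out, the last holds). Time passes only in rows, so rows that repeat a pose let the fingers close. It gives the time, the measured TCP pose, the force, the opening and the grip force at its end, in the units of the state.
- ctrl.observe(): the state, without advancing time (a new reading comes with each control period).
- ctrl.get_image(name): name is "side" or "top"; returns a dict with "color" (384x512x3 uint8, red, green, blue), "range_z" (384x512 float32, m along the optical axis (not along the pixel's ray), 0 where there is no reading), "fov_y" (degrees; the focal length in pixels is half the picture's height over the tangent of half this angle, whatever the lens; pixels are square), "cx", "cy" (the principal point, pixels), "extrinsics" (4x4, takes a point from world to camera coordinates). Camera axes: x right, y down, z forward; pixel columns grow to the right and rows downward; lengths in m; the calibration is good to about 2 mm. A picture is of the moment at which its call begins.
- ctrl.job_done(): hands the job in; it is judged then, once.
The state is a dict: "clock": time; "joints": joint angles; "qd": joint speeds; "effort": joint torques, N m; "tool_pos": TCP position; "tcp_rot": TCP orientation; "force": force on the tool from outside, world axes, zero at the start; "moment": the same for the moment, N m; "grip_width": finger opening in m; "gripper_force": force on a finger pad.
Only numpy, scipy, OpenCV 4.12 (cv2) and the standard library are available. Lean on these libraries where they do the work, as an engineer would, in place of code of your own. Each camera call takes 0.05 s, during which the arm holds its last target. There are 200 camera calls.

## Working session

There is one attempt and no reset: what is moved stays moved. The work goes in short steps, Python scripts to look and compute and a shell command to move; the robot and the scene stay as the last step left them, time stands still between calls to the robot, and variables do not carry over. Pictures are saved under pics/ and viewed, at most 10 in all, crops included, and the job is handed in when it is done.

```bash
mkdir -p pics; python3 - <<'E'
from workcell import ctrl
import cv2,numpy as np
print(ctrl.observe(), ctrl.hold_point_z)
for n in ("side","top"):
    i=ctrl.get_image(n); cv2.imwrite(f"pics/{n}0.png",i["color"][...,::-1]); np.savez(f"{n}0.npz",**i)
    print(n,i["fov_y"],i["cx"],i["cy"],np.round(i["extrinsics"],3).tolist())
E
```

```text
{'clock': 0.0, 'joints': array([ 5.77361227e+01,  1.04000757e+01,  9.21317916e+01, -3.90513378e-05,
        7.75670884e+01, -1.18202826e+01]), 'qd': array([ 0.04119068,  0.00947504,  0.00522748,  0.12485992, -0.08669737,
       -0.04222678]), 'effort': array([ 9.26496205e-05, -4.44890893e+01, -3.51326752e+01, -2.44264838e-04,
        9.47389053e-03,  7.31727425e-06]), 'tool_pos': array([0.20052515, 0.53831614, 0.23040085]), 'tcp_rot': array([-1.79903135e+02, -2.02330103e-02,  1.59556397e+02]), 'force': array([ 0.17395036,  0.42585356, -0.61843722]), 'moment': array([-0.01011915, -0.02936987,  0.0024373 ]), 'gripper_force': 0.0, 'grip_width': 0.08557371145931372} 0.0187
side 45.159832834363286 254.98381188046335 185.33841242302142 [[0.852, -0.523, 0.009, -0.504], [-0.302, -0.506, -0.808, 0.205], [0.427, 0.686, -0.59, 0.797], [0.0, 0.0, 0.0, 1.0]]
top 53.30031753853485 257.50861688051486 184.80645028225717 [[0.007, -1.0, 0.009, -0.056], [-0.997, -0.008, -0.078, 0.567], [0.078, -0.008, -0.997, 0.871], [0.0, 0.0, 0.0, 1.0]]
```

View pics/top0.png

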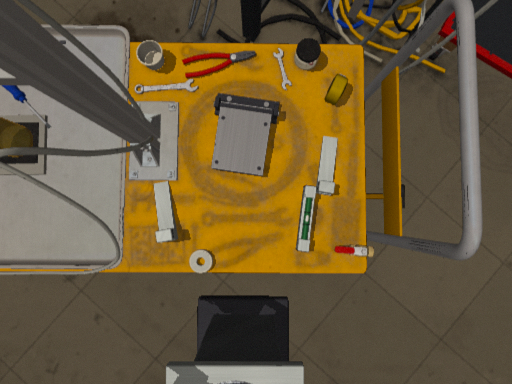

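View pics/side0.png

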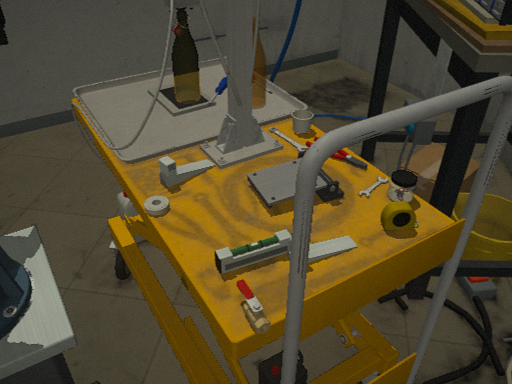

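The top view shows the plate at about (243,140), hinge at (247,103). One wedge is on the left at (165,210), lug at (165,236); the other is on the right at (327,165). The level is at (307,218), the tape at (201,261) and the valve at (352,251). In the side view the left wedge's lug looks the taller one.

```bash
cat > h.py <<'E'
import numpy as np,cv2
def cloud(d):
    z=d["range_z"].astype(float); H,W=z.shape; f=H/2/np.tan(np.radians(float(d["fov_y"]))/2)
    v,u=np.mgrid[:H,:W]; c=np.stack([(u-d["cx"])*z/f,(v-d["cy"])*z/f,z],-1)
    E=np.array(d["extrinsics"]); p=(c-E[:3,3])@E[:3,:3]; p[z==0]=np.nan; return p
def rect(q):
    r=cv2.minAreaRect((q[:,:2]*1000).astype(np.float32)); b=cv2.boxPoints(r); return np.round(r[0],1),np.round(r[1],1),r[2],np.round(b).tolist()
E
python3 - <<'E'
import numpy as np,cv2
from h import *
np.set_printoptions(precision=4,suppress=True)
t=dict(np.load("top0.npz"));s=dict(np.load("side0.npz"));P=cloud(t);S=cloud(s)
tab=P[205:240,220:280].reshape(-1,3);print("table z",np.nanmedian(tab[:,2]))
for n,(u0,u1,v0,v1) in dict(wl=(148,182,175,248),wr=(313,345,130,196),level=(290,322,180,258),tape=(185,218,245,275),valve=(328,378,240,262),plate=(205,285,90,180)).items():
    q=P[v0:v1,u0:u1].reshape(-1,3);q=q[q[:,2]>0.006] if n!='plate' else q[q[:,2]>0.012]
    lo,hi=np.nanmin(q,0),np.nanmax(q,0)
    print(n,len(q),rect(q),"zpct",np.nanpercentile(q[:,2],[5,50,95,99]))
    if n[0]=='w':
        k=q[q[:,2]>0.035];print("  lug top",rect(k) if len(k)>4 else 0,k.mean(0))
    # same region in side
    c,sz,_,_=rect(q); m=(np.hypot(S[...,0]-c[0]/1e3,S[...,1]-c[1]/1e3)<0.09)&(S[...,2]>0.006)
    print("  side zpct",np.nanpercentile(S[m][:,2],[50,95,99]))
# plate plane
q=P[120:165,222:262].reshape(-1,3);A=np.c_[q[:,:2],np.ones(len(q))];print("plane",np.linalg.lstsq(A,q[:,2],rcond=None)[0],q.mean(0))
E
```

```text
table z -0.00038012616127674575
wl 1057 (array([512., 171.]), array([156.5,  66.9]), 1.9250314235687256, [[433.0, 202.0], [435.0, 135.0], [591.0, 140.0], [589.0, 207.0]]) zpct [0.0077 0.0174 0.0625 0.0641]
  lug top (array([451.6, 155.4]), array([25.6, 36.9]), 11.368559837341309, [[435.0, 171.0], [443.0, 135.0], [468.0, 140.0], [461.0, 176.0]]) [0.4521 0.1527 0.0597]
  side zpct [0.0331 0.3586 0.3816]
wr 736 (array([ 608.8, -220.9]), array([ 57.2, 148.3]), 74.87985229492188, [[530.0, -229.0], [673.0, -268.0], [688.0, -213.0], [545.0, -174.0]]) zpct [0.0068 0.0114 0.0469 0.0483]
  lug top (array([ 560.7, -202.3]), array([34. , 47.8]), 1.1210098266601562, [[543.0, -179.0], [544.0, -227.0], [578.0, -226.0], [577.0, -178.0]]) [ 0.5619 -0.2038  0.0445]
  side zpct [0.0104 0.0398 0.042 ]
level 914 (array([ 498.6, -173. ]), array([ 43.5, 167.6]), 82.4089126586914, [[413.0, -183.0], [579.0, -206.0], [585.0, -163.0], [418.0, -140.0]]) zpct [0.0169 0.0374 0.0424 0.0462]
  side zpct [0.0295 0.0398 0.0412]
tape 390 (array([390.5,  79. ]), array([52.5, 53.2]), 44.813167572021484, [[353.0, 79.0], 
[... 434 characters left out ...]
 -104.0], [791.0, 48.0], [609.0, 74.0]]) zpct [0.014  0.032  0.0396 0.0457]
  side zpct [0.0297 0.0373 0.0438]
 ** On entry to DLASCL parameter number  4 had an illegal value
 ** On entry to DLASCL parameter number  4 had an illegal valueTraceback (most recent call last):
  File "<stdin>", line 16, in <module>
    x, resids, rank, s = _umath_linalg.lstsq(a, b, rcond,
                         ~~~~~~~~~~~~~~~~~~~^^^^^^^^^^^^^
                                             signature=signature)
                                             ^^^^^^^^^^^^^^^^^^^^
    raise LinAlgError("SVD did not converge in Linear Least Squares")
numpy.linalg.LinAlgError: SVD did not converge in Linear Least Squares
```

```bash
cat >> h.py <<'E'
def core(P,reg,lo,hi):
    u0,u1,v0,v1=reg; m=np.zeros(P.shape[:2],np.uint8); z=P[v0:v1,u0:u1,2]; m[v0:v1,u0:u1]=(z>lo)&(z<hi)
    n,l,st,_=cv2.connectedComponentsWithStats(m,connectivity=4); k=1+np.argmax(st[1:,4]); m=l==k
    g=np.hypot(*np.gradient(P[...,2])); q=P[m]; c=q.mean(0); w,V=np.linalg.eigh(np.cov(q[:,:2].T)); a=V[:,1]*np.sign(V[0,1]); b=np.array([-a[1],a[0]])
    d=q[:,:2]-c[:2]; s,t=d@a,d@b
    pr=lambda x:np.percentile(x,[1,99])
    S,T=pr(s),pr(t); ctr=c[:2]+a*S.mean()+b*T.mean()
    return dict(n=len(q),c=np.round(ctr,4),yaw=round(float(np.degrees(np.arctan2(a[1],a[0]))),2),L=round(np.ptp(S),4),W=round(np.ptp(T),4),z=np.round(np.percentile(q[:,2],[10,50,90]),4))
E
python3 - <<'E'
import numpy as np,cv2
from h import *
t=dict(np.load("top0.npz"));s=dict(np.load("side0.npz"));P=cloud(t);S=cloud(s)
print("level top",core(P,(290,325,175,260),.025,.05))
print("tall all",core(P,(148,182,175,248),.004,.075))
print("tall lug",core(P,(148,182,175,248),.05,.075)); print("tall ramp",core(P,(148,182,175,248),.004,.034))
print("plate",core(P,(205,275,118,180),.012,.04)); print("plate+hinge",core(P,(205,285,90,180),.012,.06))
q=P[125:162,224:260].reshape(-1,3);q=q[np.isfinite(q[:,2])&(q[:,2]>.01)];A=np.c_[q[:,:2],np.ones(len(q))];print("plane",np.linalg.lstsq(A,q[:,2],rcond=None)[0],q.mean(0))
print("side level",core(S,(205,300,225,280),.025,.05)); print("side lug",core(S,(150,220,150,195),.05,.075)); print("side plate",core(S,(240,345,150,215),.014,.06))
for n,p in(("top",P),("side",S)):
    m=(p[...,2]>.09)&(p[...,0]>.05)&(p[...,0]<.75)&(abs(p[...,1])<.65); q=p[m]
    for zl in(.09,.2,.3,.4,.5,.6):
        k=q[(q[:,2]>zl)&(q[:,2]<zl+.1)]
        H,_,_=np.histogram2d(k[:,0],k[:,1],bins=[np.arange(.05,.8,.1),np.arange(-.65,.7,.1)])
        print(n,zl,[(round(.1+.1*i,1),round(-.6+.1*j,1),int(H[i,j])) for i,j in np.argwhere(H>8)])
E
```

```text
level top {'n': 772, 'c': array([ 0.4914, -0.164 ]), 'yaw': -7.04, 'L': np.float64(0.1478), 'W': np.float64(0.0257), 'z': array([0.029 , 0.0379, 0.041 ])}
tall all {'n': 975, 'c': array([0.5027, 0.1651]), 'yaw': 13.18, 'L': np.float64(0.1315), 'W': np.float64(0.037), 'z': array([0.0072, 0.0183, 0.0615])}
tall lug {'n': 201, 'c': array([0.4517, 0.1548]), 'yaw': -77.65, 'L': np.float64(0.0353), 'W': np.float64(0.0253), 'z': array([0.0589, 0.0615, 0.0635])}
tall ramp {'n': 748, 'c': array([0.5042, 0.1649]), 'yaw': 14.6, 'L': np.float64(0.1294), 'W': np.float64(0.0379), 'z': array([0.0065, 0.0152, 0.0236])}
plate {'n': 2869, 'c': array([ 0.663, -0.016]), 'yaw': -37.47, 'L': np.float64(0.1578), 'W': np.float64(0.1415), 'z': array([0.0273, 0.0315, 0.0353])}
plate+hinge {'n': 4146, 'c': array([ 0.6882, -0.0153]), 'yaw': -8.06, 'L': np.float64(0.1808), 'W': np.float64(0.1396), 'z': array([0.0172, 0.032 , 0.038 ])}
plane [ 0.06709282 -0.01251056 -0.01293667] [ 0.66357273 -0.01387929  0.03175793]
side level {'n': 976, 'c': array([ 0.4855, -0.1666]), 'yaw': -7.7, 'L': np.float64(0.1476), 'W': n
[... 2590 characters left out ...]
p.float64(0.7), np.float64(0.2), 808), (np.float64(0.7), np.float64(0.5), 372)]
side 0.3 [(np.float64(0.2), np.float64(0.6), 37), (np.float64(0.4), np.float64(-0.4), 965), (np.float64(0.4), np.float64(-0.3), 32), (np.float64(0.5), np.float64(-0.4), 1484), (np.float64(0.5), np.float64(-0.3), 33), (np.float64(0.5), np.float64(0.3), 44), (np.float64(0.6), np.float64(-0.4), 1093), (np.float64(0.6), np.float64(0.2), 561), (np.float64(0.6), np.float64(0.3), 63), (np.float64(0.6), np.float64(0.5), 83), (np.float64(0.7), np.float64(-0.4), 879), (np.float64(0.7), np.float64(-0.3), 14), (np.float64(0.7), np.float64(0.2), 778), (np.float64(0.7), np.float64(0.5), 92)]
side 0.4 []
side 0.5 []
side 0.6 []
```

```bash
python3 - <<'E'
import numpy as np
from h import *
for n in("top","side"):
    p=cloud(dict(np.load(n+"0.npz")))
    for (x0,x1,y0,y1) in((.35,.62,.1,.4),(.33,.62,-.45,-.23)):
        q=p[(p[...,2]>.075)&(p[...,0]>x0)&(p[...,0]<x1)&(p[...,1]>y0)&(p[...,1]<y1)]
        for z0 in np.arange(.075,.45,.05):
            k=q[(q[:,2]>=z0)&(q[:,2]<z0+.05)]
            if len(k)>3: print(n,round(z0,3),len(k),"x",np.round(np.percentile(k[:,0],[2,50,98]),3),"y",np.round(np.percentile(k[:,1],[2,50,98]),3))
E
```

```text
top 0.075 54 x [0.4   0.416 0.432] y [0.233 0.241 0.253]
top 0.125 70 x [0.432 0.45  0.464] y [0.229 0.231 0.236]
top 0.175 102 x [0.464 0.481 0.495] y [0.231 0.237 0.244]
top 0.225 219 x [0.494 0.515 0.619] y [0.159 0.252 0.271]
top 0.275 340 x [0.524 0.547 0.607] y [0.168 0.282 0.309]
top 0.325 284 x [0.554 0.572 0.595] y [0.18  0.309 0.333]
top 0.375 176 x [0.574 0.579 0.585] y [0.193 0.2   0.206]
top 0.425 281 x [0.566 0.573 0.579] y [0.206 0.214 0.223]
top 0.075 560 x [0.436 0.518 0.616] y [-0.359 -0.354 -0.345]
top 0.125 119 x [0.433 0.445 0.455] y [-0.355 -0.346 -0.344]
top 0.175 150 x [0.433 0.445 0.455] y [-0.357 -0.346 -0.344]
top 0.225 189 x [0.433 0.446 0.455] y [-0.356 -0.346 -0.344]
top 0.275 235 x [0.432 0.445 0.455] y [-0.354 -0.346 -0.344]
top 0.325 1605 x [0.437 0.503 0.615] y [-0.366 -0.347 -0.344]
top 0.375 966 x [0.479 0.547 0.617] y [-0.364 -0.356 -0.349]
side 0.075 84 x [0.397 0.415 0.431] y [0.234 0.24  0.252]
side 0.125 87 x [0.431 0.447 0.462] y [0.229 0.233 0.239]
side 0.175 107 x [0.461 0.479 0.619] y [0.161 0.237 0.247]
side 0.225 196 x [0.492 0.524 0.618] y [0.16  0.247 0.274]
side 0.275 214 x [0.522 0.588 0.603] y [0.168 0.184 0.31 ]
side 0.325 182 x [0.552 0.581 0.591] y [0.182 0.194 0.349]
side 0.375 31 x [0.573 0.577 0.582] y [0.193 0.198 0.202]
side 0.075 1231 x [0.428 0.497 0.615] y [-0.368 -0.358 -0.353]
side 0.125 423 x [0.428 0.433 0.447] y [-0.368 -0.365 -0.351]
side 0.175 485 x [0.428 0.433 0.447] y [-0.368 -0.365 -0.351]
side 0.225 568 x [0.428 0.433 0.447] y [-0.368 -0.365 -0.351]
side 0.275 657 x [0.428 0.433 0.447] y [-0.368 -0.365 -0.351]
side 0.325 2423 x [0.431 0.481 0.613] y [-0.368 -0.365 -0.35 ]
side 0.375 538 x [0.477 0.541 0.616] y [-0.362 -0.357 -0.35 ]
```

```bash
cat > w.py <<'E'
import sys,json,numpy as np
from scipy.spatial.transform import Rotation as R
from workcell import ctrl
# usage: w.py yaw '[[x,y,z],...]' -> tool-frame shifts (cm) and spin from the pose now
o=ctrl.observe(); M=R.from_euler('xyz',o["tcp_rot"],degrees=True)
print("t",round(o["clock"],2),"at",np.round(o["tool_pos"],4),np.round(o["tcp_rot"],2),"j",np.round(o["joints"]),"F",np.round(o["force"],1),"grip",round(o["grip_width"],4),round(o["gripper_force"],1))
if len(sys.argv)>1:
    for p in json.loads(sys.argv[2]): print(p,np.round(M.inv().apply(np.array(p)-o["tool_pos"])*100,2))
    print("spin",round((o["tcp_rot"][2]-float(sys.argv[1])+180)%360-180,2))
E
python3 w.py 173 '[[0.17,0.40,0.231],[0.30,0.15,0.231],[0.40,-0.10,0.2],[0.491,-0.164,0.12],[0.491,-0.164,0.010]]'
python3 - <<'E'
import numpy as np,cv2
from h import *
t=dict(np.load("top0.npz"));P=cloud(t)
im=cv2.imread("pics/top0.png")[85:190,195:295]; cv2.imwrite("pics/plate.png",cv2.resize(im,None,fx=6,fy=5.7,interpolation=cv2.INTER_CUBIC))
E
```

```text
t 0.1 at [0.2005 0.5384 0.2304] [-1.7991e+02 -2.0000e-02  1.5956e+02] j [ 58.  10.  92.  -0.  78. -12.] F [ 0.5 -0.6 -0.1] grip 0.0856 0.0
[0.17, 0.4, 0.231] [ -1.97 -14.03  -0.03]
[0.3, 0.15, 0.231] [-2.288e+01 -3.292e+01 -1.000e-02]
[0.4, -0.1, 0.2] [-40.98 -52.85   3.12]
[0.491, -0.164, 0.12] [-51.75 -55.65  11.12]
[0.491, -0.164, 0.01] [-51.75 -55.63  22.12]
spin -13.44
```

View pics/plate.png

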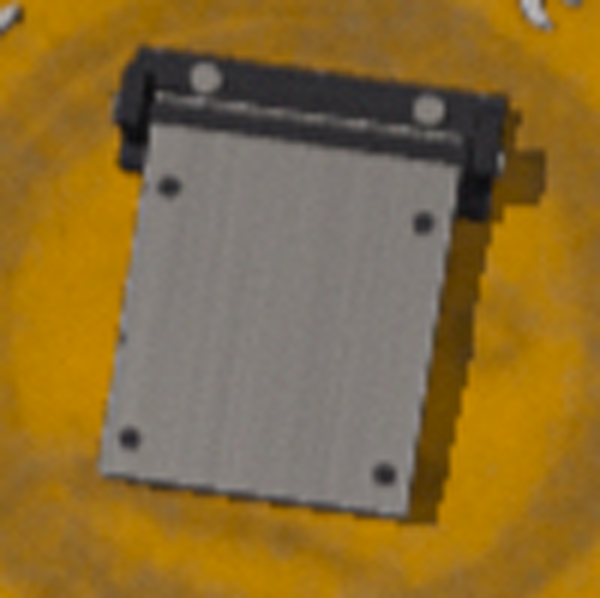

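The crop shows the plate's grey face with free-edge corners at crop (100,473) and (408,517), and hinge-side corners at (150,122) and (463,160). I'll start moving round the hoses and work out the plate frame at the same time.

```bash
python3 -m pendant '[[[-0.5,-3.5,0,0],[-1,-7,0,0],[-1.5,-10.5,0,0],[-2,-14,0,-2],[-5,-16.7,0,-5],[-8,-19.4,0,-8],[-11,-22.1,0,-11],[-14,-24.8,0,-13.4]]]'
python3 - <<'E'
import numpy as np
t=dict(np.load("top0.npz")); E=t["extrinsics"]; f=192/np.tan(np.radians(float(t["fov_y"]))/2)
def at(x,y,z):
    u=195+x/6-.42; v=85+y/5.7-.41; r=E[:3,:3].T@np.array([(u-t["cx"])/f,(v-t["cy"])/f,1]); c=-E[:3,:3].T@E[:3,3]; return c+r*(z-c[2])/r[2]
a,b=at(100,473,.0265),at(408,517,.0265); c,d=at(150,122,.036),at(463,160,.036)
print(a,b,c,d,"width",np.linalg.norm(a-b),np.linalg.norm(c-d),"len",np.linalg.norm(c-a),np.linalg.norm(d-b))
e=(a+b)/2; h=(c+d)/2; x=h-e; print("yaw",np.degrees(np.arctan2(x[1],x[0])),np.degrees(np.arctan2(*(-(c-d)[[0,1]]*[1,-1])*[-1,-1])),"edge yaw",np.degrees(np.arctan2(b[0]-a[0],a[1]-b[1])))
x/=np.linalg.norm(x); print("plate_top",e+x*.083,"edge(145)",e+x*.013,"hinge",e+x*.158)
E
python3 w.py 173 '[[0.30,0.15,0.231],[0.40,-0.10,0.2],[0.491,-0.164,0.12],[0.491,-0.164,0.010]]'
```

```text
clock: 0.77
tool_pos: [0.2452, 0.256, 0.2311]
tcp_rot: [180.0, 0.0, 173.2]
force: [1.3, 1.0, 0.6]
grip_width: 0.0855
gripper_force: 0.0
[0.60606281 0.05618828 0.0265    ] [ 0.58898032 -0.06350764  0.0265    ] [0.74972858 0.0381029  0.036     ] [ 0.73507033 -0.08377227  0.036     ] width 0.1209087499483555 0.12275350119769411 len 0.14511093333195943 0.14779443514407906
yaw -7.53944284861991 173.14182624902259 edge yaw -8.12216278429139
plate_top [ 0.67963071 -0.01452706  0.0318841 ] edge(145) [ 0.61038204 -0.0053618   0.02734329] hinge [ 0.75382572 -0.02434699  0.03674925]
t 0.77 at [0.2452 0.256  0.2311] [1.7999e+02 2.0000e-02 1.7320e+02] j [ 27. -21. 121.  -0.  80. -56.] F [1.3 1.  0.6] grip 0.0855 0.0
[0.3, 0.15, 0.231] [-6.7  -9.88  0.01]
[0.4, -0.1, 0.2] [-19.58 -33.52   3.11]
[0.491, -0.164, 0.12] [-29.37 -38.8   11.11]
[0.491, -0.164, 0.01] [-29.37 -38.8   22.11]
spin 0.2
```

```bash
python3 -m pendant '[[[-2.2,-3.3,0,0],[-4.5,-6.6,0,0],[-6.7,-9.9,0,0],[-9,-13.2,0.3,0],[-11,-16.5,0.8,0],[-13,-19.8,1.4,0],[-15,-23,2,0],[-17,-26.2,2.5,0]]]'
python3 w.py 173 '[[0.491,-0.164,0.12],[0.491,-0.164,0.08]]'
```

```text
clock: 1.43
tool_pos: [0.3821, -0.0254, 0.2058]
tcp_rot: [180.0, 0.0, 172.9]
force: [1.3, 0.3, 0.5]
grip_width: 0.0857
gripper_force: 0.0
t 1.43 at [ 0.3821 -0.0254  0.2058] [1.800e+02 1.000e-02 1.729e+02] j [ -22.  -15.  119.    0.   75. -105.] F [1.3 0.3 0.5] grip 0.0857 0.0
[0.491, -0.164, 0.12] [-12.52 -12.41   8.59]
[0.491, -0.164, 0.08] [-12.52 -12.41  12.59]
spin -0.1
```

```bash
python3 -m pendant '[[[-2.5,-2.5,1.6,0],[-5,-5,3.2,0],[-7.5,-7.5,4.8,0],[-10,-10,6.4,0],[-12.5,-12.4,8,0],[-12.5,-12.4,10,0],[-12.5,-12.4,11.5,0],[-12.5,-12.4,12.6,0]]]'
python3 w.py 173 '[[0.491,-0.164,0.010]]'
python3 - <<'E'
from workcell import ctrl
import cv2
from h import *
i=ctrl.get_image("top"); s=ctrl.get_image("side")
cv2.imwrite("pics/lv.png",cv2.hconcat([cv2.resize(i["color"][150:280,240:370,::-1],(390,390)),cv2.resize(s["color"][150:310,180:340,::-1],(390,390))]))
E
```

```text
clock: 2.1
tool_pos: [0.4897, -0.1616, 0.0779]
tcp_rot: [179.9, -0.2, 172.9]
force: [-1.0, 0.0, 0.3]
grip_width: 0.0857
gripper_force: 0.0
t 2.1 at [ 0.4897 -0.1616  0.0779] [179.92  -0.18 172.9 ] j [ -31.   14.  107.    0.   59. -114.] F [-1.   0.   0.3] grip 0.0857 0.0
[0.491, -0.164, 0.01] [-0.18 -0.23  6.79]
spin -0.1
```

View pics/lv.png

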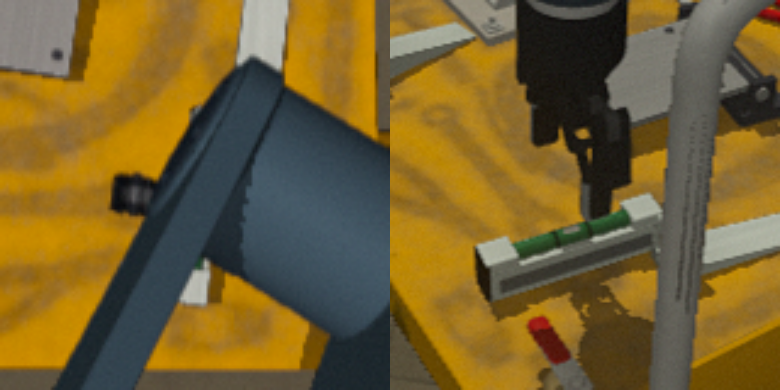

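The gripper stands above the middle of the level, and the near finger clears the bar. Descending and closing now.

```bash
python3 -m pendant '[[[-0.1,-0.1,2,0],[-0.1,-0.1,4,0],[-0.1,-0.1,5.8,0],[-0.1,-0.1,6.6,0],[-0.1,-0.1,6.7,0],[-0.1,-0.1,6.7,0]]]' && python3 -m pendant '[[[0,0,0,0],[0,0,0,0],[0,0,0,0],[0,0,0,0],[0,0,0,0],[0,0,0,0],[0,0,0,0],[0,0,0,0]]]' 1 50; python3 w.py
```

```text
clock: 2.7
tool_pos: [0.492, -0.1628, 0.0139]
tcp_rot: [-180.0, 0.0, 173.0]
force: [-0.4, 0.4, -0.1]
grip_width: 0.0856
gripper_force: 0.0
clock: 3.37
tool_pos: [0.4922, -0.163, 0.014]
tcp_rot: [-180.0, 0.1, 173.0]
force: [-0.7, 1.3, 6.3]
grip_width: 0.0247
gripper_force: 51.0
t 3.37 at [ 0.4922 -0.163   0.014 ] [-1.7999e+02  6.0000e-02  1.7296e+02] j [ -31.   21.  108.    0.   51. -114.] F [-0.7  1.3  6.3] grip 0.0247 51.0
```

```bash
python3 -m pendant '[[[0,0,-2,0],[0,0,-4.5,0],[0,0,-7,0],[0,0,-9,0],[0,0,-10,0],[0,0,-10,0]]]'; python3 w.py 172.4 '[[0.673,-0.013,0.11],[0.673,-0.013,0.06]]'
```

```text
clock: 3.87
tool_pos: [0.493, -0.1636, 0.1153]
tcp_rot: [-179.9, 0.2, 173.0]
force: [0.3, -1.0, -2.8]
grip_width: 0.025
gripper_force: 50.0
t 3.87 at [ 0.493  -0.1636  0.1153] [-179.9     0.21  172.96] j [ -31.   11.  106.   -0.   63. -114.] F [ 0.3 -1.  -2.8] grip 0.025 50.0
[0.673, -0.013, 0.11] [-16.02  17.15   0.56]
[0.673, -0.013, 0.06] [-16.    17.16   5.56]
spin 0.56
```

```bash
python3 -m pendant '[[[-2,2.2,0,0],[-4.5,4.8,0,0],[-7,7.5,0,0],[-9.5,10.2,0,0.5],[-12,12.8,0,0.5],[-14.3,15.4,0,0.5],[-16,17.1,0,0.5],[-16,17.1,0,0.5]]]'; python3 -m pendant '[[[0,0,2,0],[0,0,4,0],[0,0,4.5,0],[0,0,4.5,0]]]'; python3 w.py 172.4 '[[0.673,-0.013,0.053]]'
python3 - <<'E'
from workcell import ctrl
import cv2
i=ctrl.get_image("top"); s=ctrl.get_image("side")
cv2.imwrite("pics/lv2.png",cv2.hconcat([cv2.resize(i["color"][80:210,180:310,::-1],(390,390)),cv2.resize(s["color"][120:250,220:350,::-1],(390,390))]))
E
```

```text
clock: 4.53
tool_pos: [0.6732, -0.009, 0.1106]
tcp_rot: [179.9, -0.1, 172.6]
force: [-0.6, -0.5, -3.1]
grip_width: 0.0247
gripper_force: 50.1
clock: 4.87
tool_pos: [0.6682, -0.0124, 0.0639]
tcp_rot: [180.0, -0.5, 172.4]
force: [-1.0, -0.6, -2.8]
grip_width: 0.0247
gripper_force: 50.0
t 4.87 at [ 0.6682 -0.0124  0.0639] [179.98  -0.45 172.44] j [-11.  32.  83.  -0.  65. -94.] F [-1.  -0.6 -2.8] grip 0.0247 50.0
[0.673, -0.013, 0.053] [-0.49  0.01  1.08]
spin 0.04
```

View pics/lv2.png

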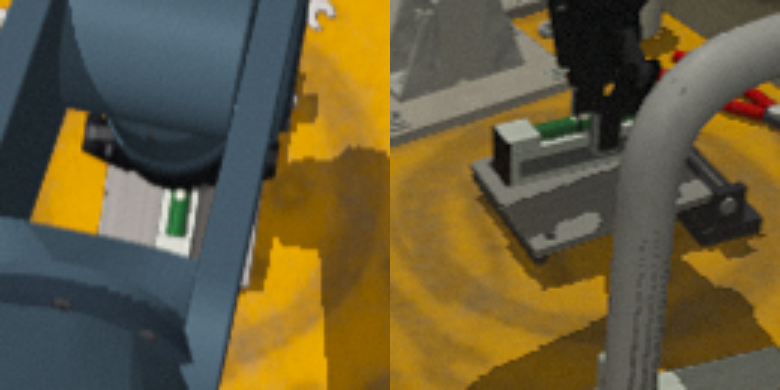

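The level hangs lengthways over the plate, slightly above it, with its free end near the plate's edge. Lowering gently.

```bash
python3 -m pendant '[[[0,0,0.4,0],[0,0,0.7,0],[0,0,0.9,0],[0,0,0.9,0],[0,0,0.9,0]]]';  python3 w.py 172.4 '[[0.673,-0.013,0.053]]'
```

```text
clock: 5.38
tool_pos: [0.6715, -0.0128, 0.0595]
tcp_rot: [-180.0, 0.0, 172.5]
force: [0.1, 0.6, -3.3]
grip_width: 0.0249
gripper_force: 50.1
t 5.38 at [ 0.6715 -0.0128  0.0595] [-1.8000e+02  1.0000e-02  1.7246e+02] j [-11.  33.  83.   0.  64. -94.] F [ 0.1  0.6 -3.3] grip 0.0249 50.1
[0.673, -0.013, 0.053] [-0.15 -0.    0.65]
spin 0.06
```

```bash
python3 -m pendant '[[[0,0,0.2,0],[0,0,0.4,0],[0,0,0.5,0],[0,0,0.5,0],[0,0,0.5,0]]]'; python3 -m pendant '[[[0,0,0.1,0],[0,0,0.2,0],[0,0,0.2,0],[0,0,0.2,0]]]'
```

```text
clock: 5.8
tool_pos: [0.6714, -0.0127, 0.0541]
tcp_rot: [180.0, -0.0, 172.5]
force: [0.9, 0.5, -2.3]
grip_width: 0.025
gripper_force: 50.1
clock: 6.13
tool_pos: [0.6714, -0.0128, 0.0522]
tcp_rot: [-180.0, -0.0, 172.5]
force: [-1.0, 0.3, -2.4]
grip_width: 0.0249
gripper_force: 50.1
```

```bash
python3 -m pendant '[[[0,0,0.1,0],[0,0,0.2,0],[0,0,0.2,0],[0,0,0.2,0]]]'; python3 -m pendant '[[[0,0,0,0],[0,0,0,0],[0,0,0,0],[0,0,0,0],[0,0,0,0],[0,0,0,0],[0,0,0,0]]]' -0.2 20; python3 w.py
```

```text
clock: 6.47
tool_pos: [0.6715, -0.0127, 0.0507]
tcp_rot: [-180.0, 0.0, 172.5]
force: [-3.1, -0.4, 1.0]
grip_width: 0.0246
gripper_force: 50.6
clock: 7.05
tool_pos: [0.6715, -0.0128, 0.0503]
tcp_rot: [-180.0, 0.0, 172.5]
force: [-0.7, 0.4, -0.4]
grip_width: 0.0509
gripper_force: 0.0
t 7.05 at [ 0.6715 -0.0128  0.0503] [-180.      0.    172.46] j [-11.  33.  84.  -0.  63. -94.] F [-0.7  0.4 -0.4] grip 0.0509 0.0
```

```bash
python3 -m pendant '[[[0,0,-2,0],[0,0,-4.5,0],[0,0,-7,0],[0,0,-10,0],[0,0,-12,0],[2,0,-14,0],[5,0,-15,0],[8,0,-15,0]]]' -0.5; python3 -m pendant '[[[3.5,0,0,0],[7,0,0,0],[10.5,0,0,0],[14,0,0,0],[17.5,0,0,0],[20.5,0,0,0],[21,0,0,0]]]'; python3 - <<'E'
from workcell import ctrl
import cv2,numpy as np
from h import *
i=ctrl.get_image("top"); s=ctrl.get_image("side")
np.savez("top1.npz",**i)
cv2.imwrite("pics/p1.png",cv2.hconcat([cv2.resize(i["color"][80:210,180:310,::-1],(390,390)),cv2.resize(s["color"][120:250,220:350,::-1],(390,390))]))
P=cloud(i); print(core(P,(225,262,95,185),.055,.09)); print("lug",core(P,(148,182,175,248),.05,.075))
S=cloud(s); print("side", core(S,(250,345,120,215),.05,.09))
E
python3 w.py
```

```text
clock: 7.72
tool_pos: [0.5933, -0.0026, 0.2035]
tcp_rot: [-180.0, 0.3, 172.5]
force: [-0.3, 0.5, 0.6]
grip_width: 0.0647
gripper_force: 0.0
clock: 8.3
tool_pos: [0.3798, 0.0264, 0.1994]
tcp_rot: [180.0, -0.1, 172.5]
force: [-0.2, -0.3, 0.5]
grip_width: 0.0638
gripper_force: 0.0
{'n': 797, 'c': array([ 0.6682, -0.0141]), 'yaw': -7.78, 'L': np.float64(0.1472), 'W': np.float64(0.0256), 'z': array([0.0607, 0.068 , 0.0762])}
lug {'n': 203, 'c': array([0.4518, 0.1548]), 'yaw': -78.22, 'L': np.float64(0.0359), 'W': np.float64(0.0254), 'z': array([0.0587, 0.0619, 0.0639])}
side {'n': 509, 'c': array([ 0.6407, -0.0119]), 'yaw': -8.72, 'L': np.float64(0.1032), 'W': np.float64(0.0259), 'z': array([0.0532, 0.063 , 0.0686])}
t 8.4 at [0.3835 0.0255 0.2007] [-1.7999e+02  1.0000e-01  1.7246e+02] j [-14. -14. 120.   0.  75. -97.] F [-0.3  0.1  0.4] grip 0.0643 0.0
```

View pics/p1.png

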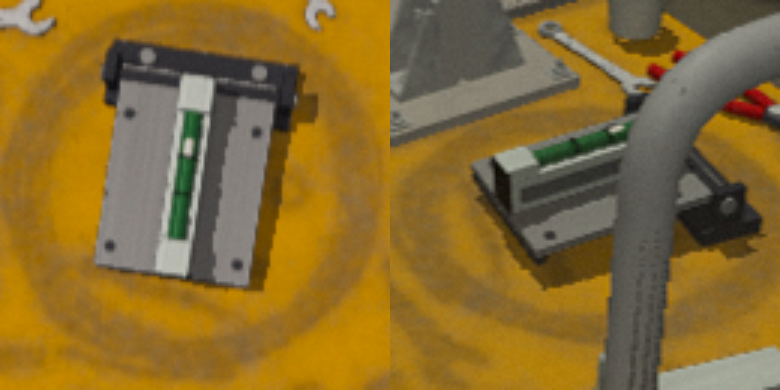

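The level lies lengthways on the plate, released, with the bubble off toward the hinge (left panel, about (190,147)). Next is the tall wedge on the left.

```bash
python3 w.py 192.4 '[[0.452,0.155,0.11]]'
```

```text
t 8.4 at [0.3835 0.0255 0.2007] [-1.7999e+02  1.0000e-01  1.7246e+02] j [-14. -14. 120.   0.  75. -97.] F [-0.3  0.1  0.4] grip 0.0643 0.0
[0.452, 0.155, 0.11] [-5.08 13.74  9.07]
spin -19.94
```

```bash
python3 -m pendant '[[[-0.7,2,1,-3],[-1.5,4,2.2,-7],[-2.2,6,3.5,-11],[-3,8,4.8,-15],[-3.7,10,6,-19],[-4.4,12,7.5,-20],[-5.1,13.7,9,-20],[-5.1,13.7,9,-20]]]'; python3 -m pendant '[[[0,0,0,0],[0,0,0,0]]]'; python3 w.py 192.4 '[[0.452,0.155,0.028]]'
```

```text
clock: 9.07
tool_pos: [0.4534, 0.1565, 0.1074]
tcp_rot: [179.9, -0.2, -167.5]
force: [-0.5, -0.1, -0.6]
grip_width: 0.0639
gripper_force: 0.0
clock: 9.23
tool_pos: [0.4533, 0.1543, 0.1103]
tcp_rot: [-180.0, -0.0, -167.5]
force: [0.4, -0.3, 0.3]
grip_width: 0.064
gripper_force: 0.0
t 9.23 at [0.4533 0.1543 0.1103] [-179.99   -0.   -167.53] j [  5.   7. 112.  -0.  62. -98.] F [ 0.4 -0.3  0.3] grip 0.064 0.0
[0.452, 0.155, 0.028] [0.11 0.1  8.23]
spin 0.07
```

```bash
python3 -m pendant '[[[0.1,0.1,2.5,0],[0.1,0.1,5,0],[0.1,0.1,7,0],[0.1,0.1,8,0],[0.1,0.1,8.2,0],[0.1,0.1,8.2,0]]]';  python3 -m pendant '[[[0,0,0,0],[0,0,0,0],[0,0,0,0],[0,0,0,0],[0,0,0,0],[0,0,0,0],[0,0,0,0]]]' 1 60; python3 -m pendant '[[[0,0,-0.3,0],[0,0,-0.6,0],[0,0,-0.8,0],[0,0,-0.8,0]]]'; python3 - <<'E'
from workcell import ctrl
from h import *
i=ctrl.get_image("side");S=cloud(i)
print(core(S,(150,230,130,200),.05,.1))
E
python3 w.py
```

```text
clock: 9.73
tool_pos: [0.4517, 0.1548, 0.0286]
tcp_rot: [-180.0, 0.0, -167.6]
force: [-0.7, -0.5, 0.4]
grip_width: 0.064
gripper_force: 0.0
clock: 10.32
tool_pos: [0.4527, 0.1554, 0.0299]
tcp_rot: [-180.0, 0.2, -167.5]
force: [-1.3, 0.5, 6.9]
grip_width: 0.0356
gripper_force: 61.0
clock: 10.65
tool_pos: [0.4515, 0.1552, 0.0368]
tcp_rot: [-180.0, 0.0, -167.5]
force: [0.9, -0.0, -1.8]
grip_width: 0.0354
gripper_force: 59.9
{'n': 421, 'c': array([0.4458, 0.1486]), 'yaw': -74.6, 'L': np.float64(0.096), 'W': np.float64(0.0228), 'z': array([0.0566, 0.0725, 0.0942])}
t 10.7 at [0.4514 0.1552 0.0365] [-1.7999e+02  2.0000e-02 -1.6754e+02] j [  5.  14. 113.  -0.  52. -98.] F [-0.1  0.7 -1.5] grip 0.0353 59.9
```

```bash
python3 w.py 172.4 '[[0.4465,0.0164,0.07]]'
```

```text
t 10.7 at [0.4514 0.1552 0.0365] [-1.7999e+02  2.0000e-02 -1.6754e+02] j [  5.  14. 113.  -0.  52. -98.] F [-0.1  0.7 -1.5] grip 0.0353 59.9
[0.4465, 0.0164, 0.07] [  3.47 -13.45  -3.35]
spin 20.06
```

```bash
python3 -m pendant '[[[0,0,-1.5,0],[0,0,-3.3,0],[0.6,-2.3,-3.4,3],[1.3,-5,-3.4,7],[2,-7.5,-3.4,11],[2.6,-10,-3.4,15],[3.2,-12.3,-3.4,19],[3.5,-13.4,-3.4,20]]]'; python3 -m pendant '[[[0,0,0,0],[0,0,0,0]]]'; python3 w.py 172.4 '[[0.4465,0.0164,0.031]]'; python3 - <<'E'
from workcell import ctrl
import cv2
i=ctrl.get_image("top"); s=ctrl.get_image("side")
cv2.imwrite("pics/w1.png",cv2.hconcat([cv2.resize(i["color"][90:220,160:290,::-1],(390,390)),cv2.resize(s["color"][120:250,170:300,::-1],(390,390))]))
E
```

```text
clock: 11.37
tool_pos: [0.4459, 0.0146, 0.0702]
tcp_rot: [-180.0, 0.0, 172.2]
force: [0.3, 1.3, -2.1]
grip_width: 0.0351
gripper_force: 60.8
clock: 11.53
tool_pos: [0.4459, 0.0164, 0.0701]
tcp_rot: [180.0, -0.0, 172.4]
force: [0.2, -0.0, -2.2]
grip_width: 0.0351
gripper_force: 60.8
t 11.53 at [0.4459 0.0164 0.0701] [ 1.7998e+02 -2.0000e-02  1.7238e+02] j [-13.   7. 117.   0.  56. -96.] F [ 0.2 -0.  -2.2] grip 0.0351 60.8
[0.4465, 0.0164, 0.031] [-0.06  0.01  3.91]
spin -0.02
```

View pics/w1.png

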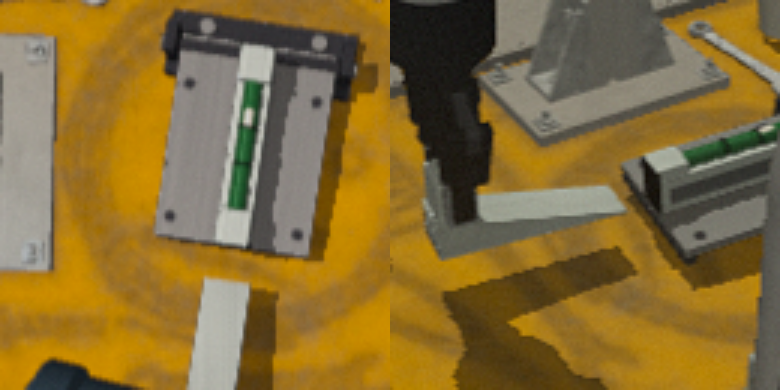

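The wedge is square to the free edge and in line with the plate's middle. I'll lower it to the table.

```bash
python3 -m pendant '[[[0,0,1.5,0],[0,0,3,0],[0,0,3.7,0],[0,0,3.9,0],[0,0,3.9,0],[0,0,3.9,0]]]'; python3 -m pendant '[[[0,0,0.1,0],[0,0,0.1,0],[0,0,0.1,0]]]';python3 -m pendant '[[[0,0,0.1,0],[0,0,0.1,0],[0,0,0.1,0]]]'
```

```text
clock: 12.13
tool_pos: [0.4464, 0.0171, 0.0317]
tcp_rot: [-180.0, 0.0, 172.5]
force: [-0.8, 0.7, -2.1]
grip_width: 0.0348
gripper_force: 60.8
clock: 12.38
tool_pos: [0.4464, 0.0167, 0.0307]
tcp_rot: [-180.0, 0.1, 172.5]
force: [-0.4, -0.4, -3.3]
grip_width: 0.0347
gripper_force: 60.8
clock: 12.63
tool_pos: [0.4465, 0.0167, 0.0299]
tcp_rot: [-180.0, 0.0, 172.5]
force: [-2.8, 1.2, 6.0]
grip_width: 0.0351
gripper_force: 61.6
```

```bash
python3 -m pendant '[[[-1,0,0,0],[-2.2,0,0,0],[-3.4,0,0,0],[-4.6,0,0,0],[-5.6,0,0,0],[-6.4,0,0,0],[-7,0,0,0],[-7,0,0,0]]]'; python3 -m pendant '[[[-0.5,0,0,0],[-1,0,0,0],[-1.5,0,0,0],[-2,0,0,0],[-2.5,0,0,0],[-3,0,0,0],[-3,0,0,0]]]'; python3 w.py 172.4 '[[0.5674,0.0003,0.03]]'; python3 - <<'E'
from workcell import ctrl
import cv2
i=ctrl.get_image("top"); s=ctrl.get_image("side")
cv2.imwrite("pics/w2.png",cv2.hconcat([cv2.resize(i["color"][90:220,180:310,::-1],(390,390)),cv2.resize(s["color"][120:250,220:350,::-1],(390,390))]))
E
```

```text
clock: 13.3
tool_pos: [0.5109, 0.0084, 0.0295]
tcp_rot: [180.0, -0.7, 172.5]
force: [-23.2, 1.1, 27.8]
grip_width: 0.0349
gripper_force: 65.2
clock: 13.88
tool_pos: [0.5328, 0.0066, 0.0288]
tcp_rot: [179.9, -1.6, 172.6]
force: [-48.9, 6.5, 51.0]
grip_width: 0.0349
gripper_force: 68.0
t 13.88 at [0.5328 0.0066 0.0288] [179.94  -1.65 172.59] j [-12.  22. 104.  -0.  56. -95.] F [-48.9   6.5  51. ] grip 0.0349 68.0
[0.5674, 0.0003, 0.03] [-3.51 -0.18 -0.22]
spin 0.19
```

View pics/w2.png

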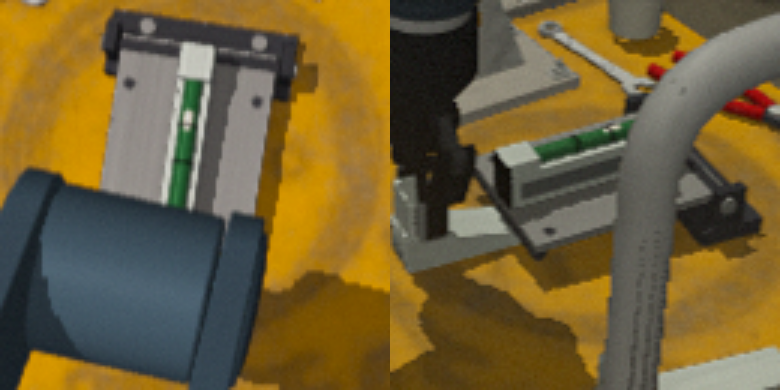

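The wedge's nose has reached the plate edge, and the arm is pressing down too hard (51 N). I'll ease it up.

```bash
python3 -m pendant '[[[0,0,-0.1,0],[0,0,-0.1,0],[0,0,-0.1,0]]]'; python3 -m pendant '[[[0,0,-0.1,0],[0,0,-0.1,0],[0,0,-0.1,0]]]'
```

```text
clock: 14.23
tool_pos: [0.5347, 0.0063, 0.0288]
tcp_rot: [179.9, -1.3, 172.6]
force: [-35.0, 5.1, 31.8]
grip_width: 0.0351
gripper_force: 65.8
clock: 14.48
tool_pos: [0.5371, 0.0057, 0.0289]
tcp_rot: [179.9, -1.0, 172.5]
force: [-21.1, 4.7, 11.6]
grip_width: 0.0351
gripper_force: 63.3
```

```bash
python3 -m pendant '[[[0,0,-0.05,0],[-0.3,0,-0.05,0],[-0.6,0,-0.05,0],[-0.9,0,-0.05,0],[-1.2,0,-0.05,0],[-1.2,0,-0.05,0],[-1.2,0,-0.05,0]]]'; cat > bub.py <<'E'
from workcell import ctrl
import cv2,numpy as np
from h import *
i=ctrl.get_image("top");P=cloud(i);c=i["color"].astype(int)
m=np.zeros(c.shape[:2],np.uint8); g=(c[...,1]>c[...,0]+25)&(c[...,1]>c[...,2]+15); g[:,:225]=0; g[:,265:]=0; g[:90]=0; g[180:]=0
q=P[g]; q=q[np.isfinite(q).all(1)]; a=np.array([np.cos(np.radians(-7.7)),np.sin(np.radians(-7.7))]); 
s=q[:,:2]@a; print("green extent",s.min(),s.max(),"n",len(q))
q=P[110:165,225:262].reshape(-1,3); t=q[:,:2]@a; u=q[:,:2]@[-a[1],a[0]]
k=(q[:,2]>.025)&(q[:,2]<.048)&(t>.56)&(t<.74); A=np.c_[t[k],u[k],np.ones(k.sum())]; r=A[:,0]*0
w=np.ones(k.sum(),bool)
for _ in range(5):
    x=np.linalg.lstsq(A[w],q[k][w,2],rcond=None)[0]; r=q[k][:,2]-A@x; w=abs(r)<.003
print("plate tilt rad",round(-x[0],4),"n",w.sum())
E
python3 bub.py
```

```text
clock: 15.07
tool_pos: [0.55, 0.0038, 0.0289]
tcp_rot: [179.9, -0.9, 172.5]
force: [-15.3, 2.1, 3.7]
grip_width: 0.0352
gripper_force: 62.3
green extent 0.5901898055662158 0.7129594895593524 n 165
plate tilt rad -0.0177 n 943
```

```bash
python3 -m pendant '[[[-0.2,0,0,0],[-0.4,0,-0.02,0],[-0.6,0,-0.03,0],[-0.8,0,-0.05,0],[-0.9,0,-0.05,0],[-0.9,0,-0.05,0],[-0.9,0,-0.05,0],[-0.9,0,-0.05,0]]]'; cat >> bub.py <<'E'
def prof(name,z=None):
    i=ctrl.get_image(name);P=cloud(i);c=i["color"].astype(float)
    # level centre from aluminium top, sample the vial's centre line in 1 mm steps
    E=np.array(i["extrinsics"]);f=192/np.tan(np.radians(i["fov_y"])/2)
    s=np.arange(-45,46,1.5)/1000; zz=LZ
    b=np.array([-a[1],a[0]]); out=[]
    for w in(-.002,0,.002):
        p=np.c_[LC[0]+a[0]*s+b[0]*w,LC[1]+a[1]*s+b[1]*w,np.full(len(s),zz)]@E[:3,:3].T+E[:3,3]
        u=(p[:,0]/p[:,2]*f+i["cx"]).astype(np.float32);v=(p[:,1]/p[:,2]*f+i["cy"]).astype(np.float32)
        out.append(cv2.remap(i["color"],u[None],v[None],cv2.INTER_LINEAR)[0].astype(float))
    o=np.mean(out,0); print(name,[(round(x*1e3,1),int(k[0]),int(k[1])) for x,k in zip(s,o)])
LC=np.array([.6682,-.0141]);LZ=.071
prof("top");prof("side")
E
python3 bub.py
```

```text
clock: 15.78
tool_pos: [0.5592, 0.0024, 0.0289]
tcp_rot: [179.9, -0.9, 172.5]
force: [-12.1, 1.9, -2.1]
grip_width: 0.0353
gripper_force: 61.5
green extent 0.5999979084669184 0.71314145361056 n 136
plate tilt rad -0.0015 n 798
top [(np.float64(-45.0), 62, 81), (np.float64(-43.5), 61, 81), (np.float64(-42.0), 60, 79), (np.float64(-40.5), 60, 77), (np.float64(-39.0), 60, 77), (np.float64(-37.5), 58, 76), (np.float64(-36.0), 56, 73), (np.float64(-34.5), 55, 71), (np.float64(-33.0), 54, 71), (np.float64(-31.5), 52, 69), (np.float64(-30.0), 50, 66), (np.float64(-28.5), 51, 66), (np.float64(-27.0), 49, 64), (np.float64(-25.5), 48, 62), (np.float64(-24.0), 46, 61), (np.float64(-22.5), 45, 59), (np.float64(-21.0), 44, 58), (np.float64(-19.5), 43, 55), (np.float64(-18.0), 40, 51), (np.float64(-16.5), 38, 48), (np.float64(-15.0), 34, 50), (np.float64(-13.5), 29, 51), (np.float64(-12.0), 25, 52), (np.float64(-10.5), 26, 60), (np.float64(-9.0), 31, 76), (np.float64(-7.5), 38, 98), (np.float64(-6.0), 44, 104), (np.float64(-4.5), 71, 119), (np.float64(-3.0), 117, 146), (np.float64(-1.5), 169, 179)
[... 1940 characters left out ...]
), 67, 92), (np.float64(10.5), 45, 76), (np.float64(12.0), 29, 59), (np.float64(13.5), 23, 47), (np.float64(15.0), 25, 42), (np.float64(16.5), 29, 47), (np.float64(18.0), 34, 62), (np.float64(19.5), 34, 72), (np.float64(21.0), 35, 76), (np.float64(22.5), 36, 76), (np.float64(24.0), 35, 76), (np.float64(25.5), 35, 76), (np.float64(27.0), 38, 74), (np.float64(28.5), 47, 78), (np.float64(30.0), 65, 85), (np.float64(31.5), 83, 93), (np.float64(33.0), 98, 101), (np.float64(34.5), 106, 106), (np.float64(36.0), 110, 109), (np.float64(37.5), 113, 113), (np.float64(39.0), 116, 115), (np.float64(40.5), 118, 117), (np.float64(42.0), 120, 119), (np.float64(43.5), 121, 121), (np.float64(45.0), 120, 121)]
```

```bash
sed -i 's/o=np.mean(out,0);.*/o=np.mean(out,0)[:,0]; m=(o.max() if name=="top" else o[24:38].max()); fine=np.arange(-20,25,.1); y=np.interp(fine,s*1e3,o); h=fine[(y>(m+40)\/2)\&(fine>-12)\&(fine<17)]; l1=fine[:150][y[:150].argmin()]; l2=fine[300:420][y[300:420].argmin()]; print(name,"bubble",h.min(),h.max(),"lines",l1,l2,"off",(h.min()+h.max()-l1-l2)\/2)/' bub.py
python3 -m pendant '[[[0,0,0,0],[0,0,0,0],[0,0,0,0],[0,0,0,0],[0,0,0,0],[0,0,0,0],[0,0,0,0],[0,0,0,0]]]'; python3 -m pendant '[[[0,0,0,0],[0,0,0,0],[0,0,0,0],[0,0,0,0],[0,0,0,0],[0,0,0,0],[0,0,0,0],[0,0,0,0]]]'; python3 bub.py
```

```text
clock: 16.6
tool_pos: [0.5592, 0.0024, 0.0289]
tcp_rot: [180.0, -0.9, 172.5]
force: [-12.0, 1.4, -1.5]
grip_width: 0.0355
gripper_force: 61.5
clock: 17.27
tool_pos: [0.5592, 0.0024, 0.0289]
tcp_rot: [179.9, -0.9, 172.5]
force: [-11.7, 1.5, -2.0]
grip_width: 0.0352
gripper_force: 61.5
green extent 0.6512147300522169 0.7127142705834077 n 131
plate tilt rad -0.007 n 773
top bubble -3.2999999999997627 11.300000000000445 lines -11.999999999999886 16.50000000000052 off 1.7500000000000249
side bubble -3.599999999999767 9.400000000000418 lines -13.499999999999908 15.000000000000497 off 2.1500000000000306
```

```bash
python3 -m pendant '[[[-0.1,0,0,0],[-0.2,0,0,0],[-0.3,0,0,0],[-0.4,0,0,0],[-0.5,0,0,0],[-0.5,0,0,0],[-0.5,0,0,0],[-0.5,0,0,0]]]'; for k in 1 2; do python3 -m pendant '[[[0,0,0,0],[0,0,0,0],[0,0,0,0],[0,0,0,0],[0,0,0,0],[0,0,0,0],[0,0,0,0],[0,0,0,0]]]' >/dev/null; done; python3 w.py; python3 bub.py
```

```text
clock: 18.08
tool_pos: [0.564, 0.0018, 0.0289]
tcp_rot: [180.0, -0.9, 172.5]
force: [-13.5, 2.1, -1.9]
grip_width: 0.0353
gripper_force: 61.5
t 19.42 at [0.5641 0.0018 0.0289] [179.95  -0.87 172.49] j [-12.  25. 100.  -0.  56. -94.] F [-12.2   2.3  -0.6] grip 0.0351 61.5
green extent 0.6595697139810326 0.7126256438650621 n 116
plate tilt rad 0.0021 n 724
top bubble -4.799999999999784 9.50000000000042 lines -8.999999999999844 16.50000000000052 off -1.40000000000002
side bubble -3.79999999999977 7.400000000000389 lines -11.999999999999886 15.000000000000497 off 0.30000000000000426
```

```bash
python3 -m pendant '[[[0.15,0,0,0],[0.3,0,0,0],[0.45,0,0,0],[0.6,0,0,0],[0.6,0,0,0],[0.6,0,0,0]]]'; python3 -m pendant '[[[0,0,0,0],[0,0,0,0],[0,0,0,0],[0,0,0,0],[0,0,0,0],[0,0,0,0]]]' -0.3 20;  python3 -m pendant '[[[0,0,-2,0],[0,0,-5,0],[0,0,-8,0],[0,0,-11,0],[0,0,-14,0],[3,0,-15,0],[6,0,-15,0],[9,0,-15,0]]]'; python3 -m pendant '[[[4,0,0,0],[8,0,0,0],[12,0,0,0],[12,0,0,0],[12,0,0,0],[12,0,0,0],[12,0,0,0],[12,0,0,0]]]'; python3 bub.py; python3 - <<'E'
from workcell import ctrl
import cv2
from h import *
i=ctrl.get_image("top"); s=ctrl.get_image("side")
cv2.imwrite("pics/e1.png",cv2.hconcat([cv2.resize(i["color"][90:220,180:310,::-1],(390,390),interpolation=cv2.INTER_CUBIC),cv2.resize(s["color"][120:250,220:350,::-1],(390,390))]))
print(core(cloud(i),(220,265,160,210),.045,.075))
E
```

```text
clock: 20.07
tool_pos: [0.5636, 0.0018, 0.0315]
tcp_rot: [180.0, -0.2, 172.5]
force: [-3.7, 4.6, -8.8]
grip_width: 0.0353
gripper_force: 60.9
clock: 20.57
tool_pos: [0.5657, 0.0007, 0.0329]
tcp_rot: [-180.0, 0.1, 172.4]
force: [0.1, -0.1, 0.1]
grip_width: 0.0556
gripper_force: 0.0
clock: 21.23
tool_pos: [0.4757, 0.0127, 0.1836]
tcp_rot: [-180.0, 0.2, 172.5]
force: [-0.4, -0.4, -0.4]
grip_width: 0.0556
gripper_force: 0.0
clock: 21.9
tool_pos: [0.358, 0.0283, 0.1826]
tcp_rot: [-180.0, 0.0, 172.4]
force: [0.8, 0.9, 1.1]
grip_width: 0.0555
gripper_force: 0.0
green extent 0.6191281650655968 0.7131445132741211 n 208
plate tilt rad 0.0009 n 1283
top bubble -4.399999999999778 9.400000000000418 lines -10.499999999999865 16.50000000000052 off -0.5000000000000071
side bubble -3.1999999999997613 7.500000000000391 lines -11.999999999999886 15.000000000000497 off 0.6500000000000092
{'n': 193, 'c': array([ 5.618e-01, -2.000e-04]), 'yaw': 81.71, 'L': np.float64(0.036), 'W': np.float64(0.0254), 'z': array([0.0592, 0.0618, 0.0639])}
```

View pics/e1.png

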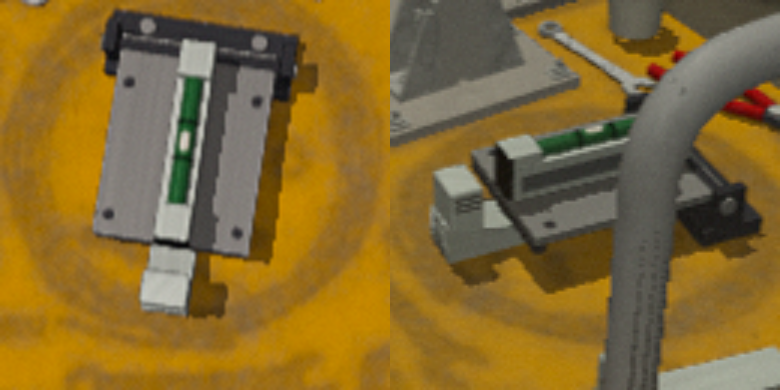

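The bubble is central between its lines (left panel, (184,140)). The wedge lies flat under the edge, with its lug top at 62 mm, and the gripper is clear.

```bash
python3 -c "
from workcell import ctrl
print(ctrl.job_done())"
```

```text
the job is handed in; nothing more can be done
None
```

The job is handed in at about 22 s, result not reported. The level lies lengthways on the plate with its bubble within about 1 mm of centre, the tall wedge is flat on the table under the free edge with the gripper clear, and the arm never touched the slim wedge, tape or valve.

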